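# Press the caliper pistons home in order

## Task

Press the three pistons of the brake caliper fully home with a fingertip, one after the other: first the one beside the yellow-capped hose port, then the middle one, last the one beside the red-capped bleed nipple, so that the air is driven out towards the nipple. Press gently, and leave the caliper lying where it is: do not pick it up, push it about or tip it. Leave the spray can, the socket, the brake pad and the ratchet alone.

Things in the scene. Friction and masses are not known exactly. Their poses are not given: they have to be found in the camera images.
- caliper: Loose black caliper half, 0.9 kg, lying on a 4 mm blue-grey mat, turned any way about the vertical, 3 steel pistons pointing up. Block 150 (x) by 66 mm (y), flat upper face 46 mm above its underside. Origin: centre of the underside, z up. +x end: hose port, yellow cap 26 mm across, reaching 112 mm from centre; -x end: bleed nipple, red cap 14 mm across, to 110 mm. Caps lie below the face.
- piston_hose (a joint): How far the hose-port piston is pressed in (m): 0 = fully out, its top 18 mm above the caliper's upper face; 0.012 = fully home against a firm stop, its top 6 mm above the face. Starts between 0 and 0.004, slides under about 4 N of push straight down (slowly), and stays where it is left.
- piston_middle (a joint): How far the middle piston is pressed in (m): 0 = fully out, its top 18 mm above the caliper's upper face; 0.012 = fully home against a firm stop, its top 6 mm above the face. Starts between 0 and 0.004, slides under about 4 N of push straight down (slowly), and stays where it is left.
- piston_bleed (a joint): How far the bleed-nipple piston is pressed in (m): 0 = fully out, its top 18 mm above the caliper's upper face; 0.012 = fully home against a firm stop, its top 6 mm above the face. Starts between 0 and 0.004, slides under about 4 N of push straight down (slowly), and stays where it is left.
- piston_hose_top (a point): Centre of the flat top of the hose-port piston, a bright steel disc 34 mm in diameter with a darker centre, 46 mm from the caliper's centre towards the yellow cap (caliper +x). It moves down with the piston; fully home it is 52 mm above the caliper's underside. The disc is a sprung cap: once the piston is home, it gives from 5 N on, up to 3 mm at 12 N, and comes back up.
- piston_middle_top (a point): Centre of the flat top of the middle piston, a bright steel disc 34 mm in diameter with a darker centre, at the caliper's centre. It moves down with the piston; fully home it is 52 mm above the caliper's underside. The disc is a sprung cap: once the piston is home, it gives from 5 N on, up to 3 mm at 12 N, and comes back up.
- piston_bleed_top (a point): Centre of the flat top of the bleed-nipple piston, a bright steel disc 34 mm in diameter with a darker centre, 46 mm from the caliper's centre towards the red cap (caliper -x). It moves down with the piston; fully home it is 52 mm above the caliper's underside. The disc is a sprung cap: once the piston is home, it gives from 5 N on, up to 3 mm at 12 N, and comes back up.
- spray_can: Bystander: upright spray can with a blue label, 52 mm in diameter, 130 mm tall, on the mat. Origin: centre of its underside.
- socket: Bystander: steel socket standing upright on the mat, 26 mm in diameter, 34 mm tall. Origin: centre of its underside.
- brake_pad: Bystander: brake pad lying flat on the mat, steel plate 66 by 40 mm with grey lining, 10 mm thick. Origin: centre of its underside.
- ratchet: Bystander: steel ratchet lying on the mat, about 190 mm long, 26 mm black handle with a red end, round head 34 mm across. Origin: middle of its length, at mat level; x towards the head.
Not all that is in view belongs to the job. Of the things shaped like the caliper, the black one is meant.

How it is judged:
By the outcome, as a careful person would: the job done as asked, in the order asked, and still so for the second after the job is handed in, with the robot touching nothing.
It also fails if it takes over 42 s, if anything falls off the work surface, if the arm or the gripper's body presses on something with over 40 N, if the wrist force passes 120 N, or if a joint passes its speed limit or range.

## Robot

A 7-joint arm with a two-finger parallel gripper is mounted at the origin on the work surface. World frame = base frame: x ahead of the robot, y to its left, z up, the work surface at z = 0. Lengths are in mm, angles in rad, forces in N, time in s.
With the tool pointing down it reaches from about 400 to 875 mm from the base axis. Payload 4.4 kg.
Tool frame: the origin (TCP) lies midway between the tips of the shut fingers; the grasp point (between the pads) lies 19 mm behind it; z points along the fingers, y is the line along which they close (so a half turn about z gives the same grasp; the last joint's range is limited). The gripper opens to 85 mm and grips with 20 to 120 N. Pads are 22 mm wide; open, the fingers measure 114 mm over their backs; the gripper's body (76 mm by 85 mm) begins 54 mm behind the grasp point. The pads swing forward as they close: fully open they stand 13 mm farther back than shut.
Start: joints at [-1.216, 0.628, 0.038, 1.517, -0.027, 0.996, -0.02], TCP at [265.498, 593.32, 231.313] pointing down, gripper open.
Joint ranges: [-3.06, 3.06], [-0.37, 2.12], [-1.25, 1.32], [0.18, 2.47], [-1.1, 4.24], [0.23, 1.98], [-2.94, 2.94]. Speed limits (rad/s): [2.57, 2.57, 3.14, 3.14, 3.14, 3.14, 3.14].

## Interface

Orientations are given as [roll, pitch, yaw] about the fixed x, y, z axes, in that order (R = Rz(yaw) Ry(pitch) Rx(roll)).
In Python, from cell import ctrl gives the robot as it stands.
- The arm moves only by the shell command python3 -m crank 'ROWS' [OPENING]. ROWS is JSON, a list that holds one entry, the list of rows, each a list of 4 numbers: the shift along the tool's x, y, z normalised to -1 to 1, where 1 is 2.5 cm, then the turn about the tool's z normalised to -1 to 1, where 1 is 0.08 rad. In form: [[[dx, dy, dz, turn], ...]]. A call has 1 to 12 rows; each row shifts and turns the commanded pose from where the row before left it, along the tool's axes as they then stand; what a row does not reach is not made up. A row lasts 1/12 s, in which the tool goes at most 41.7 mm and 7.16 degrees, less where a joint would pass 70% of its speed; a pose out of reach is approached as far as the arm can. A call with a number of a shift or a turn outside -1 to 1 is refused whole. A call with a gripper value outside its range is refused whole. OPENING is the closure, from -1 (fully open) to 1 (shut), set as the call begins (- or left out, the last holds). The fingers move at their own pace and stop on an object; the grip force is fixed at half the most. Time passes only in rows, so rows that do not move let the fingers close. It gives the time, the measured TCP pose, the force, the opening and the grip force at its end, in the units of the state.
- ctrl.read_state(): the state, without advancing time (a new reading comes with each control period).
- ctrl.get_image(name): name is "scene" or "top" or "wrist"; returns a dict with "img" (480x640x3 uint8, red, green, blue), "intrinsics" (3x3 intrinsics, pixels), "dist" ([k1, k2, p1, p2, k3] as OpenCV has them; the pictures are not rectified), "extrinsics" (4x4, takes a point from camera to world coordinates). Camera axes: x right, y up, looking along -z (the intrinsics and any distortion apply to the point x, -y, -z); pixel columns grow to the right and rows downward; lengths in mm; the calibration is good to about 2 mm. A picture is of the moment at which its call begins. There is no depth.
- ctrl.finish_job(): hands the job in; it is judged then, once.
Trained networks look in the newest picture that a camera, given by its name, has taken for a name from the list of things; names that differ only in an ending like _2 or _b are one class to them, and where a whole thing is asked for, a point or a joint stands for the part that bears it (a point fixed in the world has none). Each returns a list of dicts, best first, with "confidence" (0 to 1); they miss things now and then, are a little off and sometimes report something else, mostly with a low value. They report only what shows in the picture. A call takes as long as a camera call. They do not tell look-alikes from the thing itself.
- ctrl.find_in(camera, target): "position" ([row, column] in pixels, amid what is visible of it).
- ctrl.trace(camera, target): "mask" (480x640 bool, what is visible of it) and "position" ([row, column] in pixels, amid what is visible of it).
- ctrl.place_of(camera, target): "position" ([row, column] in pixels: a listed point, or the origin of a listed thing).
The state is a dict: "clock": time; "qpos": joint angles; "qd": joint speeds; "tau": joint torques, N m; "eef_pos": TCP position; "tool_rot": TCP orientation; "force": force on the tool from outside, world axes, zero at the start; "torque": the same for the moment, N m; "width": finger opening in mm; "gripper_force": force on a finger pad.
Only numpy, scipy, OpenCV 4.12 (cv2) and the standard library are available. Lean on these libraries where they do the work, as an engineer would, in place of code of your own. Each camera call takes 0.05 s, during which the arm holds its last target. There are 200 camera calls.

## Working session

There is one attempt and no reset: what is moved stays moved. The work goes in short steps, Python scripts to look and compute and a shell command to move; the robot and the scene stay as the last step left them, time stands still between calls to the robot, and variables do not carry over. Pictures are saved under pics/ and viewed, at most 10 in all, crops included, and the job is handed in when it is done.

```bash
mkdir -p pics; cat > h.py <<'E'
import numpy as np, cv2
from cell import ctrl
def ray(im,rc):
    K=np.array(im["intrinsics"],float);d=np.array(im["dist"],float);T=np.array(im["extrinsics"],float)
    p=cv2.undistortPoints(np.array([[[rc[1],rc[0]]]],float),K,d)[0,0]
    return T[:3,3],T[:3,:3]@np.array([p[0],-p[1],-1.])
def onz(im,rc,z):
    o,v=ray(im,rc);return o+v*(z-o[2])/v[2]
def proj(im,P):
    K=np.array(im["intrinsics"],float);d=np.array(im["dist"],float);T=np.array(im["extrinsics"],float)
    q=(np.array(P,float)-T[:3,3])@T[:3,:3];q=q*[1,-1,-1]
    u=cv2.projectPoints(q[None],np.zeros(3),np.zeros(3),K,d)[0][0,0];return u[::-1]
E
python3 - <<'E'
from h import *
for c in("top","scene"):
    im=ctrl.get_image(c);cv2.imwrite(f"pics/{c}0.png",im["img"][:,:,::-1])
    for t,z in(("piston_hose_top",66),("piston_middle_top",66),("piston_bleed_top",66),("caliper",4),("spray_can",4),("socket",4),("brake_pad",4),("ratchet",4)):
        for r in ctrl.place_of(c,t)[:3]: print(c,t,np.round(r["position"]),round(r["confidence"],2),np.round(onz(im,r["position"],z)))
s=ctrl.read_state();print(s["eef_pos"],s["tool_rot"],s["clock"],s["force"])
E
```

```text
top piston_hose_top [328. 422.] 0.69 [ 285. -266.   66.]
top piston_hose_top [182. 182.] 0.65 [624. 317.  66.]
top piston_hose_top [213. 370.] 0.57 [ 555. -142.   66.]
top piston_middle_top [350. 421.] 0.65 [ 234. -262.   66.]
top piston_middle_top [196. 357.] 0.61 [ 597. -109.   66.]
top piston_middle_top [171. 195.] 0.46 [653. 286.  66.]
top piston_bleed_top [289. 507.] 0.71 [ 380. -465.   66.]
top piston_bleed_top [289. 183.] 0.52 [364. 300.  66.]
top piston_bleed_top [374. 412.] 0.46 [ 179. -244.   66.]
top caliper [292. 205.] 0.88 [362. 261.   4.]
top caliper [273. 502.] 0.8 [ 424. -470.    4.]
top caliper [192. 276.] 0.74 [617.  93.   4.]
top spray_can [180. 435.] 0.7 [ 656. -306.    4.]
top spray_can [218. 430.] 0.52 [ 558. -292.    4.]
top socket [216. 430.] 0.56 [ 563. -293.    4.]
top brake_pad [253. 426.] 0.63 [ 470. -282.    4.]
top ratchet [194. 279.] 0.69 [612.  85.   4.]
scene piston_hose_top [328. 125.] 0.76 [ 474. -479.   66.]
scene piston_hose_top [167. 369.] 0.59 [369. 201.  66.]
scene piston_hose_top [221. 186.] 0.52 [ 280. -264.   66.]
scene piston_middle_top [20
[... 161 characters left out ...]
ston_bleed_top [152. 389.] 0.66 [352. 293.  66.]
scene piston_bleed_top [294. 114.] 0.59 [ 388. -465.   66.]
scene piston_bleed_top [275. 357.] 0.44 [627. -81.  66.]
scene caliper [178. 380.] 0.91 [363. 259.   4.]
scene caliper [296. 328.] 0.85 [ 595. -123.    4.]
scene caliper [228. 472.] 0.73 [645. 283.   4.]
scene spray_can [364. 268.] 0.96 [ 648. -306.    4.]
scene socket [327. 247.] 0.77 [ 558. -293.    4.]
scene brake_pad [296. 227.] 0.77 [ 469. -283.    4.]
scene ratchet [258. 402.] 0.83 [610.  77.   4.]
scene ratchet [294. 330.] 0.66 [ 592. -116.    4.]
[265.481118   593.3206714  231.32278481] [ 3.14157082e+00 -1.98616226e-05  2.72078438e+00] 0.9 [-0.23651531  1.28324195  0.17303079]
```

View pics/top0.png

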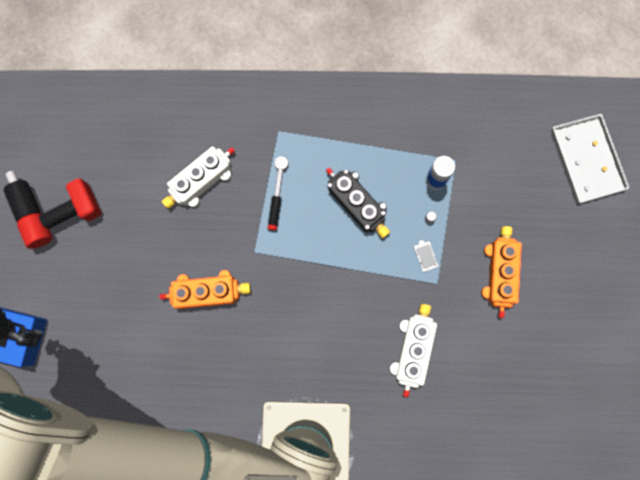

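View pics/scene0.png

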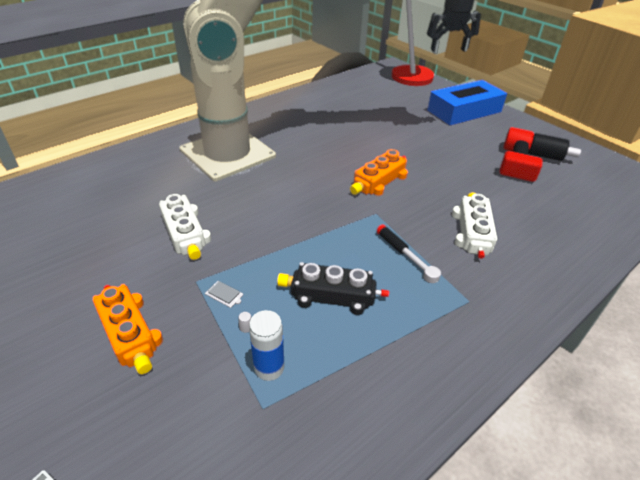

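The top view shows five caliper-shaped things, as (col,row): white (198,177), orange (203,291), white (417,350), orange (505,270) and black (357,200). The black one on the mat fits the description. Its yellow cap is at (383,230) and its red cap at (330,171). In the scene view it is at (333,288), yellow cap left and red cap right. I'll confirm with one crop and measure.

```bash
python3 - <<'E'
from h import *
box={"top":(150,310,250,410),"scene":(250,270,320,400)}
from scipy.optimize import least_squares
obs=[]
ims={}
for c in("top","scene"):
    im=ims[c]=ctrl.get_image(c)
    for t in("piston_hose_top","piston_middle_top","piston_bleed_top"):
        for f in (ctrl.place_of,):
            for r in f(c,t):
                p=r["position"]
                if c=="top" and 150<p[0]<245 and 315<p[1]<400 or c=="scene" and 250<p[0]<320 and 270<p[1]<400:
                    print(c,t,np.round(p,1),round(r["confidence"],2),np.round(onz(im,p,66),1))
im=ims["top"]["img"];cr=cv2.resize(im[155:250,310:405],None,fx=6,fy=6,interpolation=cv2.INTER_CUBIC);
cr2=cv2.resize(ims["scene"]["img"][250:320,270:400],None,fx=5,fy=5,interpolation=cv2.INTER_CUBIC)
# bright rings in top crop: circles
g=cv2.cvtColor(cr,cv2.COLOR_RGB2GRAY)
ci=cv2.HoughCircles(g,cv2.HOUGH_GRADIENT,1,50,param1=100,param2=20,minRadius=30,maxRadius=55)
for x,y,r in ci[0]:
    p=[155+(y-2.5)/6,310+(x-2.5)/6]; print("circ",np.round(p,1),r/6,np.round(onz(ims["top"],p,66),1))
    cv2.circle(cr,(int(x),int(y)),3,(255,0,0),-1);cv2.circle(cr,(int(x),int(y)),int(r),(0,255,0),1)
cv2.imwrite("pics/crop1.png",cr[:,:,::-1])
E
```

```text
top piston_hose_top [211.5 374.2] 0.58 [ 559.4 -151.1   66. ]
top piston_middle_top [197.6 356.4] 0.69 [ 592.7 -108.    66. ]
top piston_bleed_top [182.9 344.5] 0.65 [628.5 -78.7  66. ]
scene piston_hose_top [270.8 314.4] 0.66 [ 567.5 -138.4   66. ]
scene piston_middle_top [269.3 334.6] 0.52 [ 588.6 -104.9   66. ]
scene piston_bleed_top [273.5 359.4] 0.46 [626.6 -74.5  66. ]
circ [197.  356.2] 7.2666664 [ 594.1 -107.4   66. ]
circ [183.  343.8] 7.15 [628.2 -77.1  66. ]
circ [211.2 368.8] 7.2999997 [ 559.9 -138.3   66. ]
circ [230.  383.3] 6.066667 [ 514.8 -173.3   66. ]
```

View pics/crop1.png

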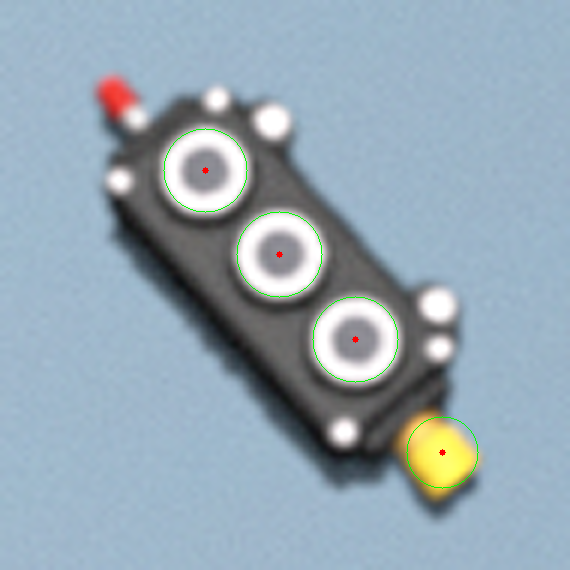

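The crop confirms it: black body, yellow cap at lower right and red cap at upper left, with the circle fits sitting on all three discs. In world coordinates the pistons are at hose (560,-138), middle (594,-107) and bleed (628,-77). I'll move over now with the gripper shut.

```bash
python3 -m crank '[[[-0.95,-0.91,0,0],[-0.95,-0.91,0,0],[-0.95,-0.91,0,0],[-0.95,-0.91,0,0],[-0.95,-0.91,0,0],[-0.95,-0.91,0,0],[-0.95,-0.91,0,0],[-0.95,-0.91,0,0],[-0.95,-0.91,0,0],[-0.95,-0.91,0,0],[-0.95,-0.91,0,0],[-0.95,-0.91,0,0]]]' 1
python3 -m crank '[[[-0.95,-0.91,0,0],[-0.95,-0.91,0,0],[-0.95,-0.91,0,0],[-0.95,-0.91,0,0],[-0.95,-0.91,0,0],[-0.95,-0.91,0,0],[-0.95,-0.91,0,0],[-0.95,-0.91,0,0],[-0.95,-0.91,0,0],[-0.95,-0.91,0,0],[-0.8,-0.8,0,0],[0,0,0,0]]]'
cat > to.py <<'E'
import sys;from h import *
from scipy.spatial.transform import Rotation as R
s=ctrl.read_state();r=R.from_euler("xyz",s["tool_rot"])
print("t",s["clock"],"p",np.round(s["eef_pos"],1),"F",np.round(s["force"],1),"w",s["width"])
for n,p in dict(hose=(560,-138),mid=(594,-107.5),bleed=(628,-77)).items():
    print(n,np.round(r.inv().apply(np.array([*p,s["eef_pos"][2]])-s["eef_pos"])/25,2))
E
python3 to.py
```

```text
clock: 2.3
eef_pos: [414.6, 226.3, 231.6]
tool_rot: [3.141, 0.0, 2.721]
force: [0.8, -0.1, -0.5]
width: -0.1
gripper_force: 0.0
clock: 3.3
eef_pos: [549.6, -111.1, 231.6]
tool_rot: [-3.138, 0.004, 2.712]
force: [-0.3, -0.8, 0.9]
width: 0.1
gripper_force: 0.0
t 3.3 p [ 549.6 -111.1  231.6] F [-0.3 -0.8  0.9] w 0.12154765078139748
hose [-0.83 -0.81  0.01]
mid [-1.56  0.87  0.  ]
bleed [-2.28  2.54  0.  ]
```

```bash
python3 -m crank '[[[-0.4,-0.4,0.5,0],[-0.4,-0.4,1,0],[0,0,1,0],[0,0,1,0],[0,0,1,0],[0,0,0.5,0],[0,0,0,0],[0,0,0,0]]]'
python3 to.py; python3 - <<'E'
from h import *
im=ctrl.get_image("wrist");
s=ctrl.read_state()
for p in((560,-138,67),(594,-107.5,67),(628,-77,67)):print(np.round(proj(im,p)))
cv2.imwrite("pics/w1.png",im["img"][:,:,::-1])
E
```

```text
clock: 3.97
eef_pos: [557.8, -129.4, 106.0]
tool_rot: [-3.141, -0.001, 2.721]
force: [0.4, 0.0, 0.5]
width: -0.4
gripper_force: 0.0
t 3.9667 p [ 557.8 -129.4  106. ] F [0.4 0.  0.5] w -0.3649696301679894
hose [-0.22 -0.28 -0.  ]
mid [-0.96  1.39 -0.  ]
bleed [-1.71  3.06 -0.  ]
[298. 311.]
[333. 396.]
[366. 477.]
```

View pics/w1.png

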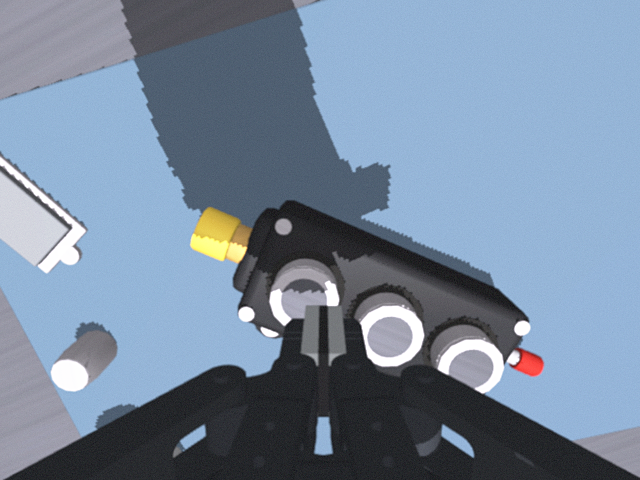

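The wrist view shows the tops at about (col,row) hose (304,297), middle (390,335) and bleed (470,365). That is about 6 px (3 mm) left of the projection, so I'll split the difference and shift slightly towards tool -y.

```bash
python3 -m crank '[[[-0.22,-0.34,0.3,0],[0,0,0.5,0],[0,0,0.5,0],[0,0,0,0],[0,0,0,0],[0,0,0,0]]]'
python3 to.py
python3 -m crank '[[[0,0,0.08,0],[0,0,0.08,0],[0,0,0.08,0],[0,0,0.08,0],[0,0,0,0],[0,0,0,0]]]'
```

```text
clock: 4.52
eef_pos: [560.4, -140.4, 74.7]
tool_rot: [3.141, 0.002, 2.72]
force: [-0.4, 0.6, 0.3]
width: -0.2
gripper_force: 0.0
t 4.5167 p [ 560.4 -140.4   74.7] F [-0.4  0.6  0.3] w -0.22970097207915674
hose [ 0.05  0.08 -0.  ]
mid [-0.69  1.75  0.  ]
bleed [-1.43  3.42  0.  ]
clock: 5.02
eef_pos: [559.6, -139.8, 65.7]
tool_rot: [-3.142, -0.0, 2.721]
force: [0.2, 0.3, -0.1]
width: 0.2
gripper_force: 0.0
```

```bash
for i in 1 ; do python3 -m crank '[[[0,0,0.04,0],[0,0,0.04,0],[0,0,0.04,0],[0,0,0,0],[0,0,0,0]]]'|egrep 'eef|force: \['; python3 -m crank '[[[0,0,0.04,0],[0,0,0.04,0],[0,0,0.04,0],[0,0,0,0],[0,0,0,0]]]'|egrep 'eef|force: \['; done
```

```text
eef_pos: [559.6, -139.8, 62.8]
force: [-0.3, 0.4, 1.7]
eef_pos: [559.6, -139.8, 59.6]
force: [-0.4, 1.4, 1.0]
```

```bash
python3 -m crank '[[[0,0,0.04,0],[0,0,0.04,0],[0,0,0,0],[0,0,0,0]]]'|egrep 'eef|force: \['; python3 -m crank '[[[0,0,0.04,0],[0,0,0.04,0],[0,0,0,0],[0,0,0,0]]]'|egrep 'eef|force: \['; python3 -m crank '[[[0,0,0,0],[0,0,0,0]]]'|egrep 'eef|force: \['
```

```text
eef_pos: [559.7, -139.8, 57.6]
force: [0.8, 0.6, 1.5]
eef_pos: [559.7, -139.8, 56.0]
force: [-0.9, -0.0, 4.4]
eef_pos: [559.7, -139.8, 56.0]
force: [-2.3, 0.8, 5.2]
```

```bash
python3 -m crank '[[[0,0,0.03,0],[0,0,0.02,0],[0,0,0,0],[0,0,0,0],[0,0,0,0]]]'|egrep 'eef|force: \['; python3 -m crank '[[[0,0,0,0],[0,0,0,0]]]'|egrep 'eef|force: \['
```

```text
eef_pos: [559.7, -139.8, 55.0]
force: [-0.6, 0.9, 7.2]
eef_pos: [559.7, -139.8, 55.0]
force: [-1.6, -0.3, 7.2]
```

The steady 7.2 N at z=55 means the cap spring is loaded against the stop, so the hose piston is home. Next is the middle one.

```bash
python3 -m crank '[[[0,0,0,0],[0,0,-0.4,0],[0,0,-0.6,0],[0,0,0,0],[-0.34,0.67,0,0],[-0.4,1,0,0],[0,0,0,0],[0,0,0,0],[0,0,0.2,0],[0,0,0.2,0],[0,0,0,0],[0,0,0,0]]]'|egrep 'eef|force: \['; python3 to.py
python3 - <<'E'
from h import *
im=ctrl.get_image("wrist");cv2.imwrite("pics/w2.png",im["img"][:,:,::-1])
E
```

```text
eef_pos: [592.6, -110.0, 68.9]
force: [-0.4, 0.6, 0.2]
t 8.2667 p [ 592.6 -110.    68.9] F [-0.4  0.6  0.2] w 0.4387416241603415
hose [ 0.73 -1.56  0.  ]
mid [-0.01  0.11 -0.  ]
bleed [-0.75  1.78 -0.  ]
```

View pics/w2.png

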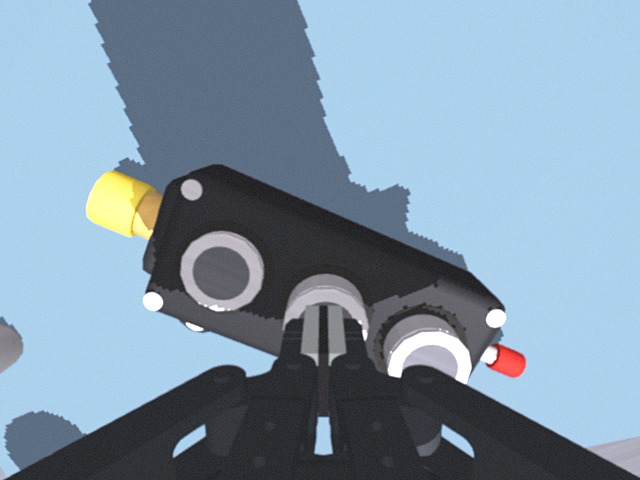

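The hose piston (222,270) is clearly down, and the fingertips are centred on the middle disc (326,~320). Pressing the middle one.

```bash
python3 -m crank '[[[0,0,0.05,0],[0,0,0.05,0],[0,0,0.05,0],[0,0,0.04,0],[0,0,0.04,0],[0,0,0.04,0],[0,0,0.04,0],[0,0,0.04,0],[0,0,0.04,0],[0,0,0.04,0],[0,0,0,0],[0,0,0,0]]]'|egrep 'eef|force: \['; python3 -m crank '[[[0,0,0.04,0],[0,0,0.04,0],[0,0,0,0],[0,0,0,0],[0,0,0,0]]]'|egrep 'eef|force: \['
```

```text
eef_pos: [593.7, -109.1, 58.5]
force: [-0.2, -0.2, 1.1]
eef_pos: [593.7, -109.1, 56.6]
force: [-0.5, -0.9, 1.3]
```

```bash
python3 -m crank '[[[0,0,0.04,0],[0,0,0.02,0],[0,0,0,0],[0,0,0,0],[0,0,0,0]]]'|egrep 'eef|force: \['; python3 -m crank '[[[0,0,0,0],[0,0,0,0],[0,0,0,0]]]'|egrep 'eef|force: \['
```

```text
eef_pos: [593.8, -109.1, 55.7]
force: [-1.6, -0.1, 5.9]
eef_pos: [593.8, -109.1, 55.7]
force: [-1.2, 0.5, 5.1]
```

```bash
python3 -m crank '[[[0,0,0.03,0],[0,0,0.01,0],[0,0,0,0],[0,0,0,0],[0,0,0,0],[0,0,0,0]]]'|egrep 'eef|force: \['; python3 -m crank '[[[0,0,0,0],[0,0,0,0]]]'|egrep 'eef|force: \['
```

```text
eef_pos: [593.7, -109.1, 54.9]
force: [-1.7, -0.6, 7.5]
eef_pos: [593.8, -109.1, 55.0]
force: [-2.3, 0.0, 8.3]
```

The middle piston is home (about 8 N, steady, at z=55). Now the bleed piston.

```bash
python3 -m crank '[[[0,0,-0.4,0],[0,0,-0.6,0],[0,0,0,0],[-0.34,0.67,0,0],[-0.4,1,0,0],[0,0,0,0],[0,0,0,0],[0,0,0.2,0],[0,0,0.2,0],[0,0,0,0],[0,0,0,0]]]'|egrep 'eef|force: \['; python3 to.py
python3 -m crank '[[[0,0,0.05,0],[0,0,0.05,0],[0,0,0.05,0],[0,0,0.04,0],[0,0,0.04,0],[0,0,0.04,0],[0,0,0.04,0],[0,0,0.04,0],[0,0,0.04,0],[0,0,0.04,0],[0,0,0,0],[0,0,0,0]]]'|egrep 'eef|force: \['; python3 -m crank '[[[0,0,0.04,0],[0,0,0.04,0],[0,0,0,0],[0,0,0,0],[0,0,0,0]]]'|egrep 'eef|force: \['
```

```text
eef_pos: [626.5, -79.5, 68.5]
force: [-0.0, -0.3, -0.7]
t 11.9833 p [626.5 -79.5  68.5] F [-0.  -0.3 -0.7] w -0.023904885043588515
hose [ 1.47 -3.22  0.01]
mid [ 0.73 -1.55  0.  ]
bleed [-0.01  0.12 -0.  ]
eef_pos: [627.6, -78.6, 58.3]
force: [-0.8, -0.8, 0.8]
eef_pos: [627.6, -78.6, 56.4]
force: [-0.7, -1.4, 1.4]
```

```bash
python3 -m crank '[[[0,0,0.04,0],[0,0,0.02,0],[0,0,0.02,0],[0,0,0,0],[0,0,0,0],[0,0,0,0]]]'|egrep 'eef|force: \['; python3 -m crank '[[[0,0,0,0],[0,0,0,0],[0,0,0,0]]]'|egrep 'eef|force: \['
```

```text
eef_pos: [627.7, -78.6, 55.2]
force: [-1.2, -0.9, 7.2]
eef_pos: [627.7, -78.6, 55.2]
force: [-1.3, -0.8, 7.2]
```

All three pressed; lifting away and checking.

```bash
python3 -m crank '[[[0,0,0,0],[0,0,-0.4,0],[0,0,-1,0],[0,0,-1,0],[0,0,-1,0],[0,0,-1,0],[0,0,0,0],[0,0,0,0]]]'|egrep 'eef|force: \['
python3 - <<'E'
from h import *
a=cv2.imread("pics/scene0.png")
im=ctrl.get_image("scene");b=im["img"][:,:,::-1]
f=lambda i:cv2.resize(i[245:325,260:400],None,fx=4,fy=4,interpolation=cv2.INTER_CUBIC)
cv2.imwrite("pics/cmp.png",np.hstack([f(a),f(b)])[:, :].copy() if 0 else np.vstack([f(a)[:290],f(b)[:290]]))
E
```

```text
eef_pos: [628.6, -78.2, 166.3]
force: [-1.1, -0.3, -0.4]
```

View pics/cmp.png

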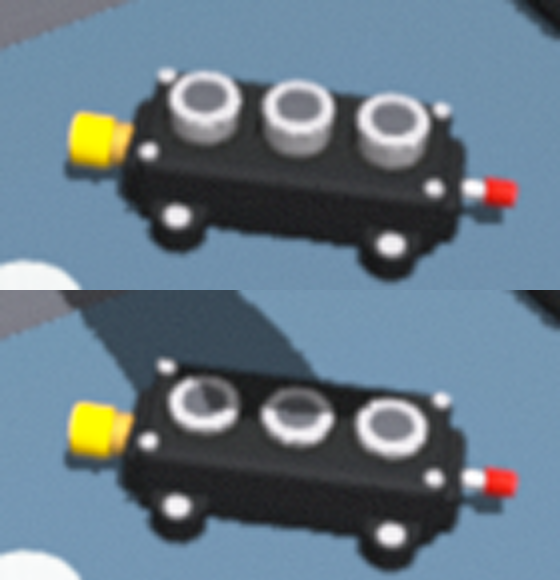

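The before/after crop shows all three discs lowered equally and the caliper unmoved, with the caps at the same pixels (yellow (92,430), red (500,482)).

```bash
python3 -c "
from cell import ctrl;print(ctrl.finish_job())"
```

```text
the job is handed in; nothing more can be done
None
```

All three pistons were pressed home in the order hose, middle, bleed, with readings up to about 8 N; the caliper has not visibly moved, and the job is handed in, with no verdict returned.

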